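Pour fresh soap sticks from the cutter pan into the grooves of a curing rack

TASK

Four soft, fresh ivory soap sticks lie in the steel pan on the loading shelf of the wooden curing rack. Slide the pan forward, sticks still in it, until you feel its front foot press squarely on the stop plate, without ramming it; then, with the foot kept there, raise the bar handle and tip the sticks out so that they roll down the slats and settle straight across the four empty grooves, one in each. Set the empty pan down level on the shelf and let go; the two green sticks stay in their grooves, the soap is not pressed hard with the gripper, and the bottle, jar, soap bar and spatula around it are left alone.

Things in the scene. Friction and masses are not known exactly. Their poses are not given: they have to be found in the camera images.
- bed: Sloping slatted bed of a wooden curing rack screwed to the table. Origin on the table at mid-width under its head; x points down the slope, y along the grooves, z up. In mm: x = 0 to 245: 45 mm lead-in slat, six grooves (19 mm gaps between slats, 34 mm pitch), end board; 10.9 degree fall, 150 wide inside. x = -285 to 0: level loading shelf, top at z = 71.0, 190 wide, curbs 12 high.
- stop_zone (a point): Mid-width point over the shelf at bed x = -12, z = 71.0. Across the head, on top of the shelf, lies an aluminium stop plate 150 wide, its upright edge, 8 mm high, facing the pan. The edge is clamped anywhere between bed x = -12 and -40 mm (not measured: feel for it) and is rigid. The plate reaches 40 mm from that edge over the lead-in. Axes as the bed.
- pan_bar (a point): Middle of the pan's round bar handle: 10 mm diameter, 92 mm long along the pan's y, its axis 42 mm above the shelf and 42 mm behind the rear wall, free all round between end arms at y = +-46. Axes are the pan's: x to its open front, z up. Steel pan 160 long, 122 wide, 0.36 kg, walls 40 high at back and sides, loose on the shelf.
- pan_foot (a point): Middle of the lower front edge of the pan's front foot, 187 mm ahead of and 42 mm below pan_bar, axes as the pan. It meets the stop plate, and the pan tips about it. The floor's lip is 13 mm further, 20 mm up, and passes over the stop. The floor leans back 6 degrees, so sticks start to roll out when tipped about 0.12 rad, all are out by about 0.4.
- groove1 (a point): Where the axis of a stick lies in groove 1, the first below the head (empty at the start): bed x = 56.0, z = 77.8. Axes as the bed. Grooves 2, 3 and 4 (also empty): x, z = 89.3, 71.4; 122.7, 65.0; 156.1, 58.6. A stick rolling down hops over empty grooves and stops behind the next stick below.
- groove6 (a point): The same for groove 6, the lowest, in front of the end board: bed x = 222.9, z = 45.7. Groove 5: x = 189.5, z = 52.2. Both hold a green stick from the start.
- stick1_mid (a point): Centre of a fresh ivory soap stick, a round rod 32 mm diameter, 110 mm long, 92 g, its axis along its y; at the start it lies across the pan (rearmost of four).
- stick2_mid (a point): Centre of a fresh ivory soap stick, a round rod 32 mm diameter, 110 mm long, 92 g, its axis along its y; at the start it lies across the pan (second from the rear of four).
- stick3_mid (a point): Centre of a fresh ivory soap stick, a round rod 32 mm diameter, 110 mm long, 92 g, its axis along its y; at the start it lies across the pan (third of four).
- stick4_mid (a point): Centre of a fresh ivory soap stick, a round rod 32 mm diameter, 110 mm long, 92 g, its axis along its y; at the start it lies across the pan (foremost of four).
- old1_mid (a point): Centre of a green soap stick of the same size that already lies in groove 5; it stays there.
- old2_mid (a point): Centre of a green soap stick of the same size that already lies in groove 6; it stays there.
- bar: Brown soap bar 85 x 58 x 25 mm, origin under its centre; leave alone.
- oil: Amber bottle, 60 mm across, 155 high, origin under its centre; leave alone.
- pot: White jar with metal lid, 72 mm across, 75 high, origin under its centre; leave alone.
- spatula: Spatula with wooden handle, 260 mm long along its x; leave alone.

How it is judged:
By the outcome, as a careful person would: the job done as asked, in the order asked, and still so for the second after the job is handed in, with the robot touching nothing.
It also fails if it takes over 45 s, if anything falls off the work surface, if the arm or the gripper's body presses on something with over 40 N, if the wrist force passes 120 N, or if a joint passes its speed limit or range.

ROBOT

A 6-joint arm with a two-finger parallel gripper is mounted at the origin on the work surface. World frame = base frame: x ahead of the robot, y to its left, z up, the work surface at z = 0. Lengths are in mm, angles in rad, forces in N, time in s.
With the tool pointing down it reaches from about 275 to 750 mm from the base axis. Payload 10.2 kg.
Tool frame: the origin (TCP) lies at the very end of the fingers, on their centre line; the grasp point (between the pads) lies 19 mm behind it; z points along the fingers, y is the direction in which the jaws open and shut (so a half turn about z gives the same grasp; the last joint's range is limited). The gripper opens to 88 mm and grips with 3 to 60 N. Pads are 18 mm wide; open, the fingers measure 123 mm over their backs; the gripper's body (75 mm by 187 mm) begins 45 mm behind the grasp point.
Start: joints at [1.075, 0.313, 1.498, -0, 1.331, -0.223], TCP at [141.463, 505.588, 238.72] pointing down, gripper open.
Joint ranges: [-2.94, 2.94], [-0.97, 2.17], [0.19, 2.56], [-1.23, 4.37], [0.02, 3.11], [-2.88, 2.88]. Speed limits (rad/s): [2.39, 2.39, 3.01, 3.14, 3.14, 3.14].

INTERFACE

Orientations are given as [roll, pitch, yaw] about the fixed x, y, z axes, in that order (R = Rz(yaw) Ry(pitch) Rx(roll)).
In Python, from plant import telemetry, vision, r gives the robot as it stands.
- The arm moves only by the tool move_arm, never from a script. Its argument "plan" is a list of rows, each an object with "twist": the turn, a rotation vector about the world's x, y, z in degrees, a list of three; "dp": the shift along the world's x, y, z in cm, a list of three; "grip": the closure in counts, from 0 (fully open) to 255 (shut). A call has 1 to 5 rows; each row is the pose to reach, as a shift and turn from the pose measured when the call began; what a row does not reach only later rows make up. A row lasts 1/10 s, in which the tool goes at most 50 mm and 8.59 degrees, less where a joint would pass 70% of its speed; a pose out of reach is approached as far as the arm can. A call with a gripper value outside its range is refused whole. The fingers move at their own pace and stop on an object; the grip force is fixed at half the most. Time passes only in rows, so rows that repeat a pose let the fingers close. It gives the time, the measured TCP pose, the force and the opening at its end, in the units of the state.
- telemetry.read_state(): the state, without advancing time (a new reading comes with each control period).
- vision.grab_frame(name): name is "scene" or "top" or "wrist"; returns the picture (480x640x3 uint8, red, green, blue); there is no depth.
- vision.calibration(name): a dict with "mtx" (3x3 intrinsics, pixels), "position" and "attitude" of the camera in the world. Camera axes: x right, y up, looking along -z (the intrinsics and any distortion apply to the point x, -y, -z); pixel columns grow to the right and rows downward; lengths in mm; the calibration is good to about 2 mm. A picture is of the moment at which its call begins: read the wrist's pose just before it. calibration takes no time and is no camera call; for the wrist camera it gives the pose at the moment of the call.
- r.job_done(): hands the job in, once; it reports no verdict.
The state is a dict: "clock": time; "joint_pos": joint angles; "qd": joint speeds; "tau": joint torques, N m; "position": TCP position; "eef_rot": TCP orientation; "ft_force": force on the tool from outside, world axes, zero at the start; "torque": the same for the moment, N m; "finger_gap": finger opening in mm.
Only numpy, scipy, OpenCV 4.12 (cv2) and the standard library are available. Lean on these libraries where they do the work, as an engineer would, in place of code of your own. Each camera call takes 0.05 s, during which the arm holds its last target. There are 200 camera calls.

## Working session

There is one attempt and no reset: what is moved stays moved. The work goes in short steps, Python scripts to look and compute and a tool call to move; the robot and the scene stay as the last step left them, time stands still between calls to the robot, and variables do not carry over. Pictures are saved under pics/ and viewed, about 8 in all and at most 12, crops included, and the job is handed in when it is done.

Besides the shell and the picture viewer there is one more tool, called after ">>>" as name(argument=value, ...) on one line, values as JSON. move_arm: Moves the arm, as the interface text tells. Its arguments: {"type":"object","properties":{"plan":{"type":"array","items":{"type":"object","properties":{"twist":{"type":"array","items":{"type":"number"}},"dp":{"type":"array","items":{"type":"number"}},"grip":{"type":"number"}}}}},"required":["plan"]}

```bash
mkdir -p pics; ls
python3 - <<'E'
from plant import telemetry, vision, r
import cv2
s=telemetry.read_state(); print({k:(v if not hasattr(v,'round') else v) for k,v in s.items()})
for n in ("scene","top"):
    im=vision.grab_frame(n); cv2.imwrite(f"pics/{n}0.png",im[:,:,::-1]); print(n,vision.calibration(n))
E
```

```text
pics
{'clock': 0.0, 'joint_pos': array([ 1.07462192e+00,  3.13410171e-01,  1.49843958e+00,  8.59828269e-06,
        1.33102592e+00, -2.23406754e-01]), 'qd': array([ 0.00077269, -0.00068141, -0.00069274, -0.00078255, -0.00059358,
        0.00035911]), 'tau': array([-1.18549840e-03, -4.02205718e+01, -2.52270788e+01,  6.94628921e-02,
        3.51578370e-02, -1.12763842e-04]), 'position': array([141.32206585, 505.35589931, 238.18051868]), 'eef_rot': array([-3.14034337e+00, -2.92399470e-04,  2.86882277e+00]), 'ft_force': array([0.06841093, 0.73262324, 0.02422004]), 'torque': array([ 0.00112368, -0.02045499, -0.00803694]), 'finger_gap': 88.32928868567048}
scene {'mtx': array([[583.72612845,   0.        , 317.61604314],
       [  0.        , 583.72612845, 241.67325409],
       [  0.        ,   0.        ,   1.        ]]), 'position': array([1189.31332659,  576.38026537, 1172.81941689]), 'attitude': array([ 0.64454333, -0.01753564,  2.2543248 ])}
top {'mtx': array([[534.92700674,   0.        , 316.54985639],
       [  0.        , 534.92700674, 236.68278104],
       [  0.        ,   0.        ,   1.        ]]), 'position': array([ 490.03917129,   78.23135458, 1040.96066683]), 'attitude': array([ 0.09863735,  0.0120104 , -1.56660909])}
```

View pics/top0.png

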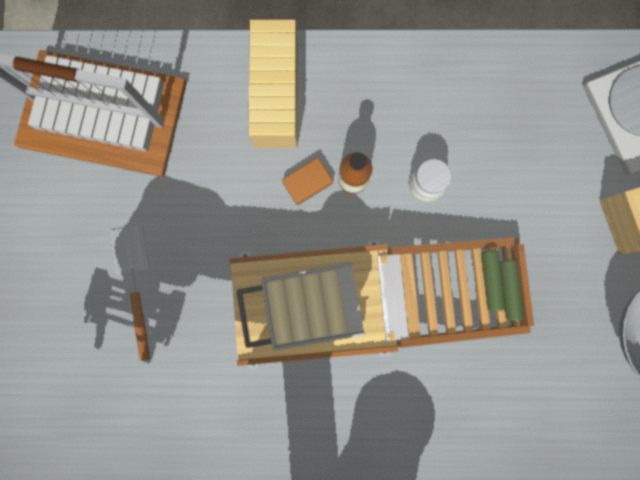

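View pics/scene0.png

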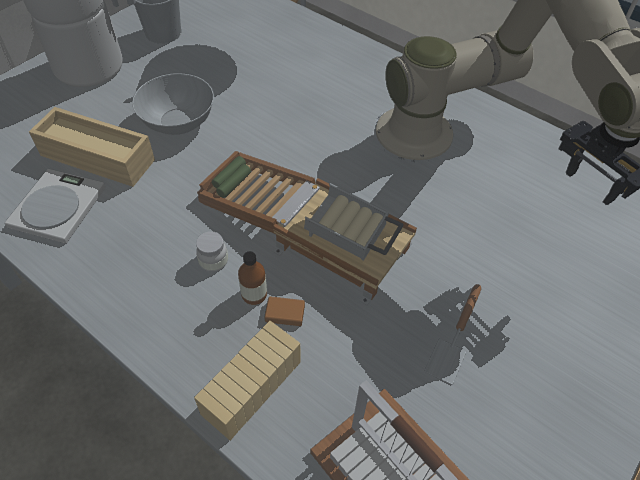

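The top view shows the rack running along world −y (image right), with the bar at about (242, 318), the stop plate at x≈383–405 and the greens at 490–513. I'll zoom in for exact pixels.

Run:
```python
import cv2
im=cv2.imread("pics/top0.png")[225:375,225:425]; cv2.imwrite("pics/c1.png",cv2.resize(im,None,fx=4,fy=4,interpolation=cv2.INTER_CUBIC))
```

```text
(no output)
```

View pics/c1.png

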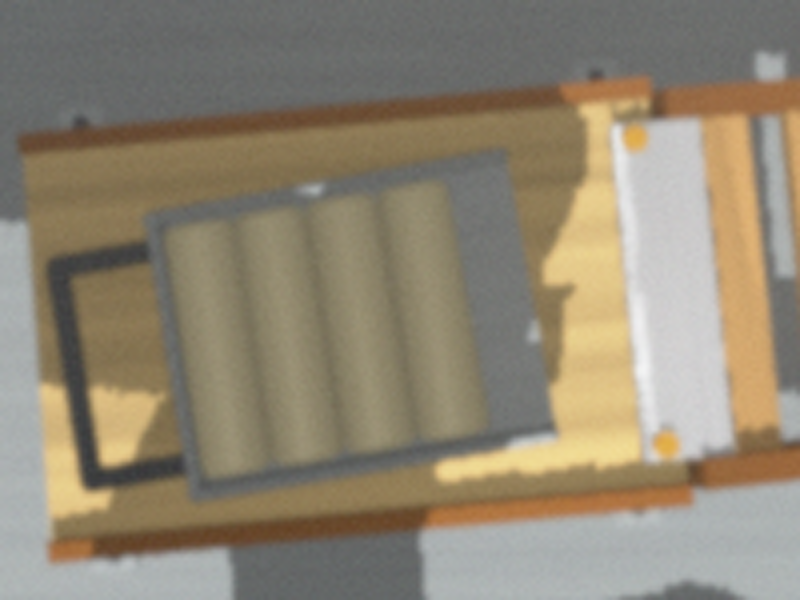

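```bash
cat > h.py <<'E'
import numpy as np, cv2
from scipy.spatial.transform import Rotation as R
def ray(cal,uv,z):
    K=cal["mtx"]; d=np.array([(uv[0]-K[0,2])/K[0,0],-(uv[1]-K[1,2])/K[1,1],-1])
    d=R.from_euler('xyz',cal["attitude"]).apply(d); p=np.array(cal["position"])
    return p+d*(z-p[2])/d[2]
def proj(cal,P):
    K=cal["mtx"]; q=R.from_euler('xyz',cal["attitude"]).inv().apply(np.array(P)-cal["position"])
    return np.array([K[0,2]+K[0,0]*q[...,0]/-q[...,2],K[1,2]-K[1,1]*q[...,1]/-q[...,2]]).T
E
python3 - <<'E'
from h import *
from plant import vision
c=vision.calibration("top"); np.set_printoptions(precision=1,suppress=True)
P={}
for n,u,v,z in [("curbFU",648,78,83),("curbFL",690,488,83),("curbRU",22,136,83),("curbRL",50,560,83),("barU",60,262,113),("barL",93,480,113),
 ("wRU",150,212,111),("wRL",195,497,111),("lipU",508,150,111),("lipL",555,437,111),("plU",613,122,79),("plL",642,462,79),("pl2U",700,120,79),("pl2L",733,455,79)]:
    P[n]=ray(c,(225+(u+.5)/4-.5,225+(v+.5)/4-.5),z); print(n,P[n])
a=lambda p,q:np.degrees(np.arctan2(*(P[q]-P[p])[1::-1]))
print([round(a(*x),2) for x in [("curbRU","curbFU"),("curbRL","curbFL"),("curbRL","curbRU"),("plL","plU"),("barL","barU"),("wRL","wRU"),("wRU","lipU"),("wRL","lipL")]])
H=(P["curbFU"]+P["curbFL"])/2; Rr=(P["curbRU"]+P["curbRL"])/2; print("head",H,"rear",Rr,np.linalg.norm(H-Rr),np.linalg.norm(P["barU"]-P["barL"]),np.linalg.norm(P["curbRU"]-P["curbRL"]))
print("bar",(P["barU"]+P["barL"])/2)
E
```

```text
curbFU [571.8 -35.7  83. ]
curbFL [390.7 -52.6  83. ]
curbRU [544.7 245.2  83. ]
curbRL [357.9 229.1  83. ]
barU [488.6 222.4 113. ]
barL [395.8 206.6 113. ]
wRU [510.3 184.  111. ]
wRL [388.7 163.  111. ]
lipU [537.8  28.7 111. ]
lipL [414.8   8.8 111. ]
plU [552.2 -20.3  79. ]
plL [401.5 -32.   79. ]
pl2U [553.2 -59.3  79. ]
pl2L [404.8 -72.3  79. ]
[np.float64(-84.5), np.float64(-83.37), np.float64(4.93), np.float64(4.46), np.float64(9.7), np.float64(9.81), np.float64(-79.97), np.float64(-80.37)]
head [481.2 -44.1  83. ] rear [451.3 237.1  83. ] 282.8326947408951 94.11078008390253 187.47644511181923
bar [442.2 214.5 113. ]
```

Measured from the crop:
- **Bar:** mid at about (442, 214.5), with the pan's x axis at −80.2°.
- **Bed:** x axis at about −84.5°.
- **Plate edge:** near bed x ≈ −19.

The pan needs about 56 mm forward, a −4.3° turn and a small sideways shift. I'm going above the bar first, with the jaws partly closed.

>>> move_arm(plan=[{"dp":[5,-4.8,0],"twist":[0,0,6],"grip":162},{"dp":[9,-8.7,0],"twist":[0,0,12],"grip":162},{"dp":[12.5,-12.1,0],"twist":[0,0,18],"grip":162},{"dp":[16,-15.5,0],"twist":[0,0,25.4],"grip":162},{"dp":[19.5,-18.9,0],"twist":[0,0,25.4],"grip":162}])

```text
clock: 0.6
position: [318.9, 332.8, 238.1]
eef_rot: [-3.141, -0.0, -2.967]
ft_force: [1.1, 0.5, -0.4]
finger_gap: 50.0
```

>>> move_arm(plan=[{"dp":[3.5,-3.4,0],"twist":[0,0,0],"grip":162},{"dp":[7,-6.8,0],"twist":[0,0,0],"grip":162},{"dp":[10.3,-9.9,0],"twist":[0,0,0],"grip":162},{"dp":[12.3,-11.8,-2],"twist":[0,0,0],"grip":162},{"dp":[12.3,-11.8,-6],"twist":[0,0,0],"grip":162}])

```text
clock: 1.1
position: [445.2, 212.7, 178.9]
eef_rot: [-3.14, 0.005, -2.971]
ft_force: [0.3, -0.4, -1.2]
finger_gap: 32.3
```

Run:
```python
from h import *
from plant import vision,telemetry
s=telemetry.read_state(); print(s["position"],s["eef_rot"],s["finger_gap"],s["ft_force"])
c=vision.calibration("wrist"); im=vision.grab_frame("wrist"); im=im[:,:,::-1].copy()
print(c)
for y in (-46,0,46):
    d=np.radians(9.8); p=proj(c,np.array([[442.2+y*np.cos(d),214.5+y*np.sin(d),113.]]))[0]; print(p)
    cv2.circle(im,tuple(int(round(x)) for x in p),3,(0,0,255),-1)
cv2.imwrite("pics/w1.png",im)
```

```text
[445.17692286 212.69947559 178.94750497] [-3.14031564  0.00501828 -2.97096751] 32.27255635755097 [ 0.34205161 -0.4282541  -1.21466688]
{'mtx': array([[333.40504251,   0.        , 316.69070427],
       [  0.        , 333.40504251, 240.20689469],
       [  0.        ,   0.        ,   1.        ]]), 'position': array([370.40947482, 200.4847486 , 324.70268976]), 'attitude': array([-0.29929777,  0.00185582,  1.74219545])}
[319.82123935 182.34269345]
[319.60711095 251.315798  ]
[319.41744828 312.40822262]
```

View pics/w1.png

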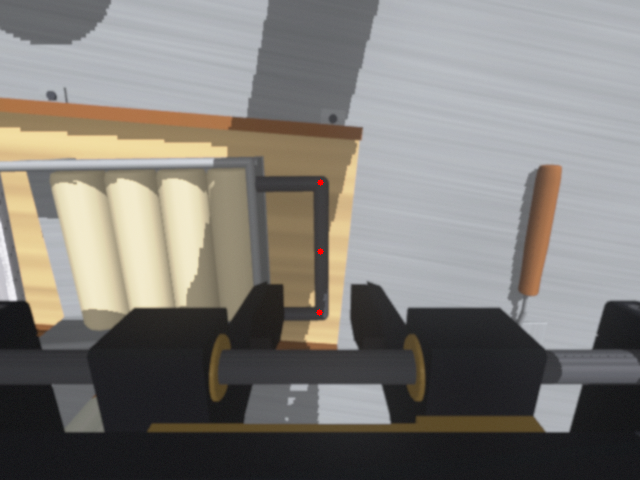

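The wrist view puts the projected bar points (320, 182) to (319, 312) right on the bar, and the fingertips straddle it. Next I go down and close.

>>> move_arm(plan=[{"dp":[-0.3,0.2,-1.5],"twist":[0,0,0],"grip":162},{"dp":[-0.3,0.2,-4.5],"twist":[0,0,0],"grip":162},{"dp":[-0.3,0.2,-7],"twist":[0,0,0],"grip":162},{"dp":[-0.3,0.2,-8.5],"twist":[0,0,0],"grip":162},{"dp":[-0.3,0.2,-8.5],"twist":[0,0,0],"grip":162}])

```text
clock: 1.65
position: [436.3, 215.0, 85.4]
eef_rot: [-3.14, -0.013, -2.97]
ft_force: [0.1, -0.3, 0.6]
finger_gap: 31.8
```

>>> move_arm(plan=[{"dp":[0,0,0],"twist":[0,0,0],"grip":200},{"dp":[0,0,0],"twist":[0,0,0],"grip":220},{"dp":[0,0,0],"twist":[0,0,0],"grip":235},{"dp":[0,0,0],"twist":[0,0,0],"grip":250},{"dp":[0,0,0],"twist":[0,0,0],"grip":255}])

```text
clock: 2.15
position: [436.8, 214.9, 86.2]
eef_rot: [-3.14, -0.011, -2.969]
ft_force: [-1.7, -2.6, 6.2]
finger_gap: 6.5
```

The gap is 6.5 mm where I expected 10, and the tool sits about 8 mm low. I'll check before pulling on anything.

Run:
```python
from h import *
from plant import vision,telemetry
im=vision.grab_frame("wrist")
s=telemetry.read_state(); print(s["position"],s["eef_rot"],s["finger_gap"],s["ft_force"],s["torque"])
t=vision.grab_frame("top")[225:375,225:425]; t=cv2.resize(t,None,fx=3,fy=3)
w=cv2.resize(im[100:400,120:520],(600,450)); 
out=np.zeros((600,800,3),np.uint8); 
out[:300,:400]=im[150:450,100:500]; out[300:600,:400]=cv2.resize(t,(400,300)); 
cv2.imwrite("pics/w2.png",out[:,:400,::-1])
```

```text
[436.77219002 214.89956513  86.18091935] [-3.13976291 -0.01117164 -2.96947331] 6.471639926202957 [-0.59981211 -1.11061891  5.78026329] [-0.29734259  0.17723514  0.03478358]
```

View pics/w2.png

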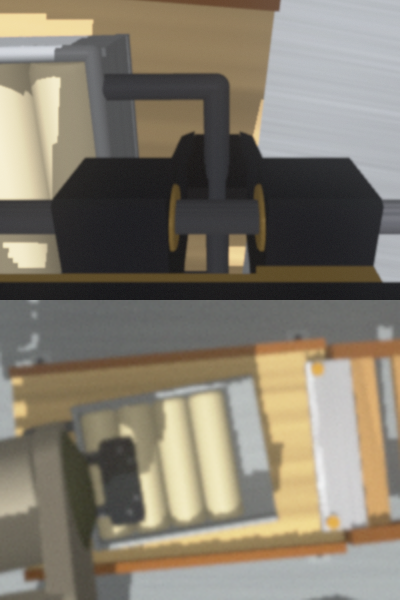

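The bar is between the fingers but high on the pads. I'll reopen a little, rise 8 mm, centre and grip again.

>>> move_arm(plan=[{"dp":[0,0,0],"twist":[0,0.3,0],"grip":190},{"dp":[0,0,0],"twist":[0,0.6,0],"grip":190},{"dp":[0.3,0,0.4],"twist":[0,0.6,0],"grip":190},{"dp":[0.5,0,0.8],"twist":[0,0.6,0],"grip":190},{"dp":[0.5,0,0.8],"twist":[0,0.6,0],"grip":190}])

```text
clock: 2.75
position: [442.3, 215.0, 94.8]
eef_rot: [3.142, -0.02, -2.97]
ft_force: [0.2, -0.0, -0.0]
finger_gap: 22.5
```

>>> move_arm(plan=[{"dp":[0,0,0],"twist":[0,0,0],"grip":215},{"dp":[0,0,0],"twist":[0,0,0],"grip":235},{"dp":[0,0,0],"twist":[0,0,0],"grip":250},{"dp":[0,0,0],"twist":[0,0,0],"grip":255}])

```text
clock: 3.15
position: [442.3, 215.3, 94.9]
eef_rot: [3.141, -0.02, -2.969]
ft_force: [0.3, 3.8, 1.3]
finger_gap: 8.7
```

Gripped: gap 8.7 mm, low force. Now a gentle slide with the yaw correction, stopping about 12 mm short of the plate.

>>> move_arm(plan=[{"dp":[0.1,-0.3,0],"twist":[0,0,-0.4],"grip":255},{"dp":[0.35,-0.9,0],"twist":[0,0,-1],"grip":255},{"dp":[0.65,-1.6,0],"twist":[0,0,-1.8],"grip":255},{"dp":[0.9,-2.3,0],"twist":[0,0,-2.5],"grip":255},{"dp":[1.2,-2.9,0],"twist":[0,0,-3.2],"grip":255}])

```text
clock: 3.65
position: [454.2, 186.5, 94.9]
eef_rot: [3.14, -0.02, -3.026]
ft_force: [-1.3, 6.0, 0.3]
finger_gap: 8.2
```

>>> move_arm(plan=[{"dp":[0.15,-0.5,0],"twist":[0,0,-0.4],"grip":255},{"dp":[0.3,-1.0,0],"twist":[0,0,-0.8],"grip":255},{"dp":[0.4,-1.2,0],"twist":[0,0,-1.1],"grip":255},{"dp":[0.4,-1.2,0],"twist":[0,0,-1.1],"grip":255}])

```text
clock: 4.05
position: [458.2, 174.4, 94.9]
eef_rot: [3.14, -0.02, -3.045]
ft_force: [-0.4, 0.7, 1.6]
finger_gap: 8.5
```

Run:
```python
from h import *
from plant import vision,telemetry
s=telemetry.read_state(); print(s["position"],s["eef_rot"],s["finger_gap"],s["ft_force"],s["torque"])
t=vision.grab_frame("top")[225:375,225:425]; cv2.imwrite("pics/t2.png",cv2.resize(t,None,fx=4,fy=4,interpolation=cv2.INTER_CUBIC)[:,:,::-1])
```

```text
[458.19438362 174.42920157  94.87635739] [ 3.13995093 -0.02028769 -3.04545027] 8.516720537318259 [-0.386718   0.6938362  1.6456413] [ 0.15045549 -0.03923794  0.04158216]
```

View pics/t2.png

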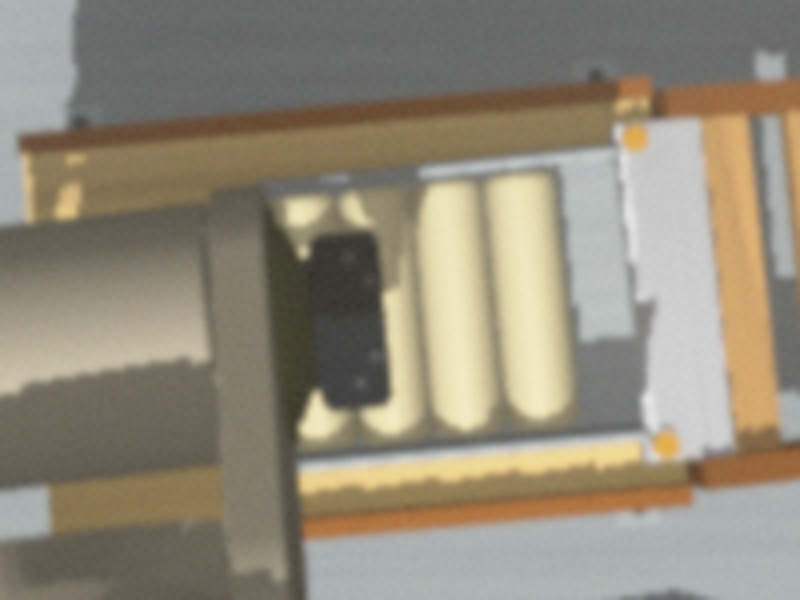

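All four sticks are in the pan, and it looks parallel to the plate to within about 1°. Now creeping forward to feel for it.

>>> move_arm(plan=[{"dp":[0.02,-0.18,0],"twist":[0,0,0],"grip":255},{"dp":[0.04,-0.36,0],"twist":[0,0,0],"grip":255},{"dp":[0.05,-0.54,0],"twist":[0,0,0],"grip":255},{"dp":[0.07,-0.72,0],"twist":[0,0,0],"grip":255},{"dp":[0.09,-0.9,0],"twist":[0,0,0],"grip":255}])

```text
clock: 4.6
position: [459.0, 165.8, 94.9]
eef_rot: [3.139, -0.02, -3.045]
ft_force: [-0.3, 5.4, 1.1]
finger_gap: 8.4
```

>>> move_arm(plan=[{"dp":[0.01,-0.08,0],"twist":[0,0,0],"grip":255},{"dp":[0.02,-0.16,0],"twist":[0,0,0],"grip":255},{"dp":[0.02,-0.24,0],"twist":[0,0,0],"grip":255}])

```text
clock: 4.9
position: [459.1, 163.8, 94.9]
eef_rot: [3.139, -0.02, -3.045]
ft_force: [0.0, 6.1, 1.0]
finger_gap: 8.2
```

>>> move_arm(plan=[{"dp":[0.01,-0.08,0],"twist":[0,0,0],"grip":255},{"dp":[0.02,-0.16,0],"twist":[0,0,0],"grip":255}])

```text
clock: 5.1
position: [459.2, 162.7, 94.9]
eef_rot: [3.138, -0.02, -3.045]
ft_force: [-1.3, 8.2, 0.7]
finger_gap: 8.6
```

>>> move_arm(plan=[{"dp":[0.01,-0.07,0],"twist":[0,0,0],"grip":255},{"dp":[0.02,-0.14,0],"twist":[0,0,0],"grip":255}])

```text
clock: 5.3
position: [459.3, 161.7, 94.9]
eef_rot: [3.137, -0.02, -3.044]
ft_force: [-0.4, 8.5, 1.7]
finger_gap: 7.9
```

>>> move_arm(plan=[{"dp":[0.01,-0.06,0],"twist":[0,0,0],"grip":255},{"dp":[0.01,-0.12,0],"twist":[0,0,0],"grip":255}])

```text
clock: 5.5
position: [459.4, 160.8, 94.9]
eef_rot: [3.137, -0.02, -3.044]
ft_force: [-0.2, 4.6, 1.0]
finger_gap: 8.4
```

Run:
```python
from h import *
from plant import vision,telemetry
for i in range(3):
    vision.grab_frame("top"); s=telemetry.read_state(); print(s["position"].round(2),s["eef_rot"].round(4),s["ft_force"].round(1),s["torque"].round(3))
```

```text
[459.36 160.75  94.86] [ 3.1368 -0.0197 -3.0444] [-0.1  4.8  1.2] [ 0.935 -0.011  0.009]
[459.34 160.75  94.85] [ 3.1369 -0.0198 -3.0443] [0.1 5.3 1.6] [1.029 0.069 0.015]
[459.37 160.75  94.87] [ 3.1369 -0.0197 -3.0442] [0.1 3.5 0.5] [ 0.489  0.007 -0.016]
```

>>> move_arm(plan=[{"dp":[0.01,-0.07,0],"twist":[0,0,0],"grip":255},{"dp":[0.02,-0.14,0],"twist":[0,0,0],"grip":255}])

```text
clock: 5.85
position: [459.6, 160.5, 94.9]
eef_rot: [3.135, -0.019, -3.045]
ft_force: [2.1, 15.2, -0.0]
finger_gap: 8.0
```

>>> move_arm(plan=[{"dp":[0.01,-0.07,0],"twist":[0,0,0],"grip":255},{"dp":[0.02,-0.14,0],"twist":[0,0,0],"grip":255}])

```text
clock: 6.05
position: [460.0, 160.5, 95.0]
eef_rot: [3.132, -0.017, -3.045]
ft_force: [1.7, 16.8, 0.3]
finger_gap: 8.3
```

Contact: y stops at 160.5 and Fy jumps to 15–17 N, and vision had predicted 160.1. I'll check how square it is.

Run:
```python
from h import *
from plant import vision,telemetry
t=vision.grab_frame("top")[225:375,225:425]; cv2.imwrite("pics/t3.png",cv2.resize(t[15:100,80:190] if 0 else t[10:125,60:190],None,fx=6,fy=5.2,interpolation=cv2.INTER_CUBIC)[:,:,::-1])
for i in range(2):
    vision.grab_frame("top"); s=telemetry.read_state(); print(s["position"].round(2),s["eef_rot"].round(4),s["ft_force"].round(1),s["torque"].round(3))
```

```text
[460.1  160.47  95.  ] [ 3.1319 -0.0172 -3.045 ] [ 1.6 13.4 -0.2] [ 2.059 -0.319 -0.004]
[460.1  160.48  95.  ] [ 3.132  -0.0172 -3.0449] [ 2.2 13.3 -0.6] [ 2.038 -0.287 -0.035]
```

View pics/t3.png

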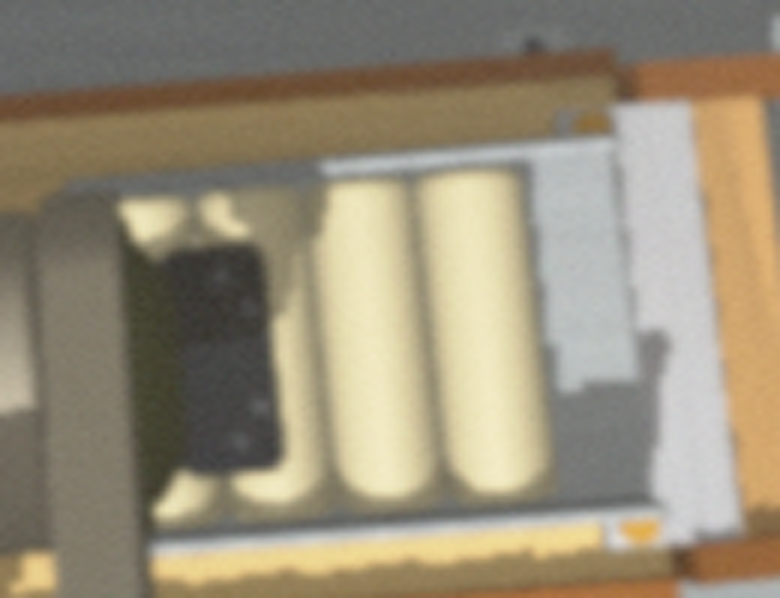

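The lip is parallel to the plate within 0.3°, moment about z is ≈0 and it's pressing at 13 N. Now I raise the bar on its arc about the foot, first to 0.1 rad, with a slight forward bias to keep the foot in place.

>>> move_arm(plan=[{"dp":[0.02,-0.17,0.37],"twist":[0,0,0],"grip":255},{"dp":[0.03,-0.26,0.74],"twist":[0,0,0],"grip":255},{"dp":[0.04,-0.36,1.11],"twist":[0,0,0],"grip":255},{"dp":[0.05,-0.47,1.48],"twist":[0,0,0],"grip":255},{"dp":[0.06,-0.59,1.85],"twist":[0,0,0],"grip":255}])

```text
clock: 6.7
position: [460.9, 155.8, 113.6]
eef_rot: [3.129, -0.016, -3.045]
ft_force: [2.2, 12.6, 0.4]
finger_gap: 8.3
```

>>> move_arm(plan=[{"dp":[0.03,-0.29,0.54],"twist":[0,0,0],"grip":255},{"dp":[0.05,-0.49,1.08],"twist":[0,0,0],"grip":255},{"dp":[0.07,-0.71,1.61],"twist":[0,0,0],"grip":255},{"dp":[0.09,-0.94,2.13],"twist":[0,0,0],"grip":255},{"dp":[0.12,-1.2,2.65],"twist":[0,0,0],"grip":255}])

```text
clock: 7.2
position: [462.1, 145.5, 140.6]
eef_rot: [3.126, -0.015, -3.045]
ft_force: [0.1, 15.9, 2.9]
finger_gap: 8.3
```

>>> move_arm(plan=[{"dp":[0.04,-0.39,0.59],"twist":[0,0,0],"grip":255},{"dp":[0.07,-0.72,1.17],"twist":[0,0,0],"grip":255},{"dp":[0.1,-1.08,1.74],"twist":[0,0,0],"grip":255},{"dp":[0.14,-1.45,2.3],"twist":[0,0,0],"grip":255},{"dp":[0.17,-1.79,2.76],"twist":[0,0,0],"grip":255}])

```text
clock: 7.7
position: [463.9, 128.8, 169.0]
eef_rot: [3.123, -0.013, -3.045]
ft_force: [-1.0, 12.0, 6.3]
finger_gap: 8.4
```

Run:
```python
from h import *
from plant import vision,telemetry
t=vision.grab_frame("top")[215:375,225:545]; u=vision.grab_frame("scene")[130:310,180:440]
s=telemetry.read_state(); print(s["clock"],s["position"].round(2),s["ft_force"].round(1),s["torque"].round(2))
o=np.zeros((600,780,3),np.uint8); o[:300,:600]=cv2.resize(t,(600,300)); o[300:,:434]=cv2.resize(u,(434,300))
cv2.imwrite("pics/t4.png",o[:,:,::-1])
```

```text
7.8 [464.04 128.59 169.25] [-1.5 12.4  5.8] [ 1.85  0.29 -0.  ]
```

View pics/t4.png

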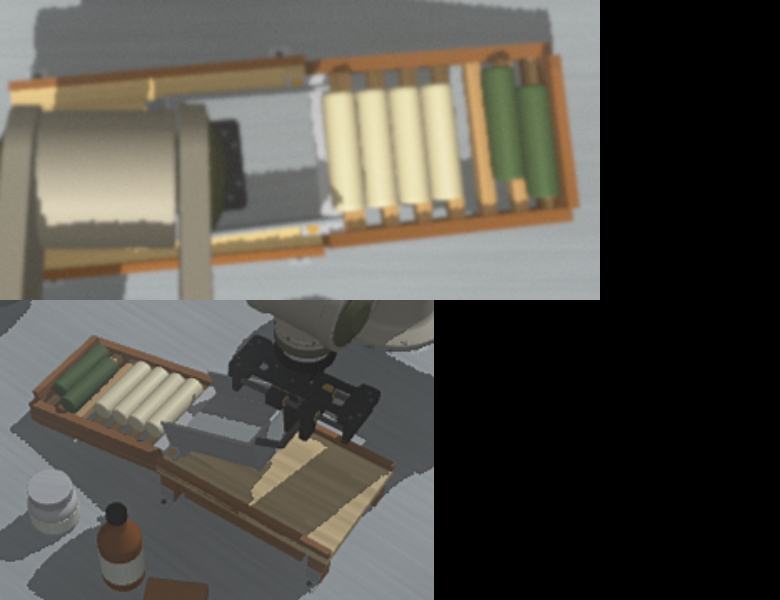

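All four are out and rolling as a neat, straight train. I'll hold while they settle.

>>> move_arm(plan=[{"dp":[0.01,-0.08,0],"twist":[0,0,0],"grip":255},{"dp":[0.01,-0.08,0],"twist":[0,0,0],"grip":255},{"dp":[0.01,-0.08,0],"twist":[0,0,0],"grip":255},{"dp":[0.01,-0.08,0],"twist":[0,0,0],"grip":255},{"dp":[0.01,-0.08,0],"twist":[0,0,0],"grip":255}])

```text
clock: 8.3
position: [464.0, 128.6, 169.5]
eef_rot: [3.122, -0.013, -3.045]
ft_force: [-0.5, 7.7, 3.8]
finger_gap: 8.2
```

```bash
cat > look.py <<'E'
from h import *
from plant import vision,telemetry
import sys
f=vision.grab_frame("top"); c=vision.calibration("top"); s=telemetry.read_state(); print(s["clock"],s["position"].round(2),s["eef_rot"].round(3),s["ft_force"].round(1))
hsv=cv2.cvtColor(f,cv2.COLOR_RGB2HSV).astype(int)
m=((hsv[...,1]>25)&(hsv[...,1]<95)&(hsv[...,2]>175)&(abs(hsv[...,0]-25)<10)).astype(np.uint8); m[:,:380]=0; m[:225]=0; m[375:]=0; m[:,530:]=0
g=((abs(hsv[...,0]-55)<20)&(hsv[...,1]>90)&(hsv[...,2]<140)).astype(np.uint8); g[:,:470]=0; g[:225]=0; g[375:]=0
yaw=np.radians(-84.5); ex=np.array([np.cos(yaw),np.sin(yaw)]); ey=np.array([-ex[1],ex[0]]); O=np.array([466.2,96.5])+142.5*ex
for nm,mm in(("ivory",m),("green",g)):
    mm=cv2.morphologyEx(mm,cv2.MORPH_OPEN,np.ones((3,3)))
    for q in cv2.findContours(mm,cv2.RETR_EXTERNAL,cv2.CHAIN_APPROX_NONE)[0]:
        if cv2.contourArea(q)<100: continue
        r=cv2.minAreaRect(q); 
        p=ray(c,r[0],70)[:2]-O; print(nm,np.round(r[0],1),np.round(r[1],1),round(r[2],1),"bed xy",p@ex,p@ey)
cv2.imwrite(sys.argv[1],cv2.resize(f[215:375,365:545],None,fx=4,fy=3.7,interpolation=cv2.INTER_CUBIC)[:,:,::-1])
E
python3 look.py pics/t5.png
```

```text
8.35 [463.98 128.59 169.45] [ 3.122 -0.013 -3.045] [-1.4  8.   3.7]
ivory [422.8 294.2] [62.5 16.8] 84.0 bed xy 56.1023605047723 -2.7249837469472022
ivory [441.5 292.5] [61.8 16.4] 84.8 bed xy 89.83961224645869 -2.6385732864092413
ivory [459.2 290.7] [61.6 16. ] 84.5 bed xy 121.92766959729593 -2.4683115817659846
ivory [476.4 289.1] [61.2 15.5] 83.4 bed xy 153.0007884021539 -2.3570143908716155
```

View pics/t5.png

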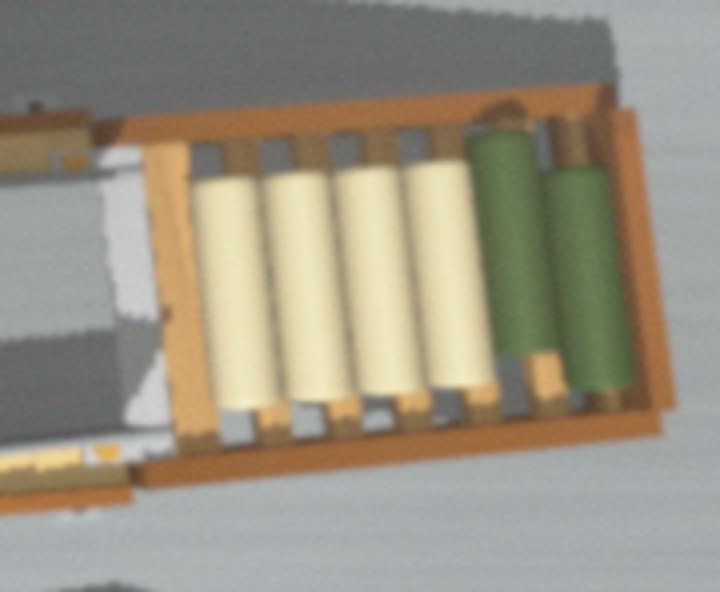

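The four sticks lie straight at bed x = 56, 90, 122 and 153 (grooves 56, 89, 123 and 156), and the greens haven't moved. Lowering the pan back along the arc.

>>> move_arm(plan=[{"dp":[-0.06,0.58,-0.94],"twist":[0,0,0],"grip":255},{"dp":[-0.12,1.17,-1.92],"twist":[0,0,0],"grip":255},{"dp":[-0.17,1.7,-2.94],"twist":[0,0,0],"grip":255},{"dp":[-0.22,2.16,-3.98],"twist":[0,0,0],"grip":255},{"dp":[-0.26,2.55,-5.05],"twist":[0,0,0],"grip":255}])

```text
clock: 8.85
position: [461.1, 154.3, 117.8]
eef_rot: [3.122, -0.013, -3.045]
ft_force: [-0.3, 2.7, -1.2]
finger_gap: 8.2
```

>>> move_arm(plan=[{"dp":[-0.02,0.16,-0.5],"twist":[0,0,0],"grip":255},{"dp":[-0.04,0.31,-1.0],"twist":[0,0,0],"grip":255},{"dp":[-0.06,0.43,-1.5],"twist":[0,0,0],"grip":255},{"dp":[-0.08,0.54,-2.0],"twist":[0,0,0],"grip":255},{"dp":[-0.08,0.58,-2.2],"twist":[0,0,0],"grip":255}])

```text
clock: 9.35
position: [460.3, 160.1, 95.4]
eef_rot: [3.122, -0.014, -3.045]
ft_force: [-0.5, 2.0, -1.1]
finger_gap: 7.9
```

>>> move_arm(plan=[{"dp":[0,0,-0.03],"twist":[0,0,0],"grip":255},{"dp":[0,0,-0.06],"twist":[0,0,0],"grip":255}])

```text
clock: 9.55
position: [460.3, 160.2, 94.9]
eef_rot: [3.122, -0.013, -3.045]
ft_force: [0.4, 4.4, -0.7]
finger_gap: 7.7
```

Down at the starting height with light force. Releasing slowly, then straight up.

>>> move_arm(plan=[{"dp":[0,0,0],"twist":[0,0,0],"grip":240},{"dp":[0,0,0],"twist":[0,0,0],"grip":220},{"dp":[0,0,0],"twist":[0,0,0],"grip":195},{"dp":[0,0,0],"twist":[0,0,0],"grip":175},{"dp":[0,0,0],"twist":[0,0,0],"grip":175}])

```text
clock: 10.05
position: [460.4, 160.0, 95.0]
eef_rot: [3.122, -0.013, -3.045]
ft_force: [0.2, 0.5, -0.3]
finger_gap: 27.4
```

>>> move_arm(plan=[{"dp":[0,0,0.8],"twist":[0,0,0],"grip":170},{"dp":[0,0,2],"twist":[0,0,0],"grip":170},{"dp":[0,0,4],"twist":[0,0,0],"grip":170},{"dp":[0,0,7],"twist":[0,0,0],"grip":170},{"dp":[0,0,10],"twist":[0,0,0],"grip":170}])

```text
clock: 10.55
position: [460.3, 160.0, 197.1]
eef_rot: [3.122, -0.013, -3.045]
ft_force: [-0.1, -0.5, -0.8]
finger_gap: 29.2
```

>>> move_arm(plan=[{"dp":[-2,3,3],"twist":[0,0,0],"grip":170},{"dp":[-5,7,3],"twist":[0,0,0],"grip":170},{"dp":[-8,11,3],"twist":[0,0,0],"grip":170},{"dp":[-10,15,3],"twist":[0,0,0],"grip":170},{"dp":[-10,15,3],"twist":[0,0,0],"grip":170}])

```text
clock: 11.05
position: [357.8, 313.3, 228.4]
eef_rot: [3.121, -0.011, -3.04]
ft_force: [-0.5, -0.2, -0.1]
finger_gap: 29.4
```

```bash
python3 look.py pics/t6.png
python3 - <<'E'
from h import *
from plant import vision
t=vision.grab_frame("top")[215:375,225:545]; u=vision.grab_frame("scene")[130:330,180:440]
o=np.zeros((600,640,3),np.uint8); o[:300,:600]=cv2.resize(t,(600,300)); o[300:,:390]=cv2.resize(u,(390,300))
cv2.imwrite("pics/t7.png",o[:,:,::-1])
E
```

```text
11.1 [359.17 311.48 228.17] [ 3.122 -0.011 -3.041] [ 0.9 -0.4  0.1]
ivory [423.  294.1] [62.7 17.4] 84.3 bed xy 56.436967110602694 -2.523931160462116
ivory [441.2 292.5] [61.9 16.7] 84.3 bed xy 89.47286781975264 -2.634029357688063
ivory [467.6 289.8] [61.8 33.8] 83.9 bed xy 137.2055972678783 -2.289943024939493
```

View pics/t7.png

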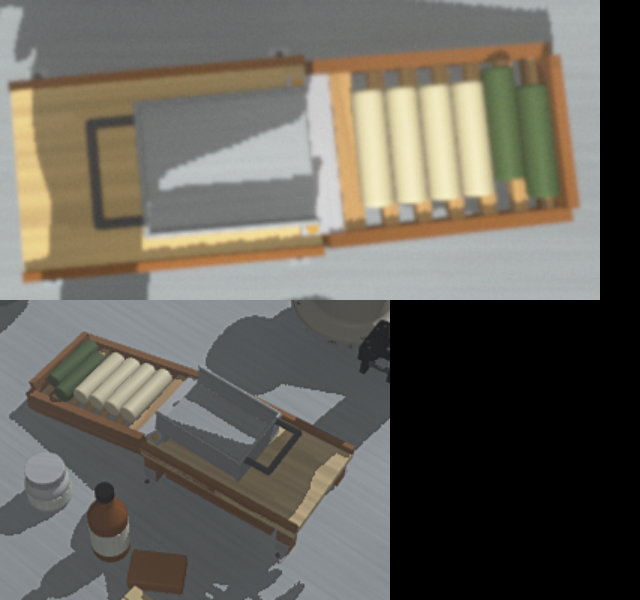

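The pan is empty, level and released. The sticks sit in grooves 1–4; the third contour is two touching sticks merged, and its mean of 137 fits grooves 3 and 4. Handing in.

```bash
python3 -c "
from plant import r
print(r.job_done())"
```

```text
the job is handed in; nothing more can be done
None
```

The four ivory sticks are in grooves 1–4, one in each, and the empty pan is back down on the shelf and released. I handed the job in at about 11 s of the 45 s allowed.

- **Slide:** I gripped the bar, took out about 4° of pan yaw while sliding, and crept up to the stop plate. Contact was at 13–17 N, with the lip parallel to the plate within about 0.3°.
- **Tip:** I raised the bar along its arc to about 0.42 rad, keeping the foot pressed at 8–16 N. The sticks rolled out as one straight train.
- **Set down:** I lowered the pan along the same arc, let go, and moved the arm clear.

**Last checks:**
- With the pan still tipped, the sticks measured bed x ≈ 56, 90, 122 and 153 mm, against grooves at 56, 89, 123 and 156.
- After release, sticks 1 and 2 read the same. Sticks 3 and 4 merged into one outline at 137, which matches the mean of their grooves.
- My colour mask did not pick up the green sticks, so those I checked only by eye: both are still in grooves 5 and 6.
- In the final pictures the pan looks level and against the stop. The bottle, jar and soap bar look undisturbed. The spatula was outside those crops, but the arm kept clear of it.

**One correction:** my first grip sat about 8 mm too low on the bar. I reopened, rose 8 mm and gripped again before moving the pan.

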